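# Prise open the router-bit case with the cranked pry bar

### The arm

A 6-joint arm with a two-finger parallel gripper is mounted at the origin on the work surface. World frame = base frame: x ahead of the robot, y to its left, z up, the work surface at z = 0. Lengths are in m, angles in rad, forces in N, time in s.
With the tool pointing down it reaches from about 0.4 to 0.825 m from the base axis. Payload 7 kg.
Tool frame: the origin (TCP) lies at the very end of the fingers, on their centre line; the grasp point (between the pads) lies 19 mm behind it; z points along the fingers, y is the line along which they close (so a half turn about z gives the same grasp; the last joint's range is limited). The gripper opens to 88 mm and grips with 3 to 60 N. Pads are 19 mm wide; open, the fingers measure 130 mm over their backs; the gripper's body (78 mm by 193 mm) begins 47 mm behind the grasp point.
Start: joints at [1.51, 0.359, 0.012, 0, -1.224, -0.288], TCP at [0.231, 0.634, 0.227] pointing down, gripper open.
Joint ranges: [-3.07, 3.07], [-1.43, 2.12], [-1.02, 1.25], [-3.03, 1.67], [-3.05, -0], [-3.03, 3.03]. Speed limits (rad/s): [2.39, 2.39, 3.01, 3.14, 3.14, 3.14].

### API

Orientations are given as [roll, pitch, yaw] about the fixed x, y, z axes, in that order (R = Rz(yaw) Ry(pitch) Rx(roll)).
In Python, from station import arm, grab_frame gives the robot as it stands.
- The arm moves only by the tool jog_arm, never from a script. Its argument "deltas" is a list that holds one entry, the list of rows, each a list of 4 numbers: the shift along the tool's x, y, z in units of 60 mm (1.0 is 60 mm), then the turn about the tool's z in units of 5 degrees (1.0 is 5 degrees). A call has 1 to 8 rows; each row is the pose to reach, as a shift and turn from the pose commanded when the call began, along the tool's axes at that moment; what a row does not reach only later rows make up. A row lasts 1/8 s, in which the tool goes at most 62.5 mm and 10.7 degrees, less where a joint would pass 70% of its speed; a pose out of reach is approached as far as the arm can. A call with a gripper value outside its range is refused whole. "grip" is the finger opening in mm, from 0 to 87.6, set as the call begins (left out, the last holds). The fingers move at their own pace and stop on an object; "squeeze" is the grip in N (left out, the last holds). Time passes only in rows, so rows that repeat a pose let the fingers close. It gives the time, the measured TCP pose, the force, the opening and the grip force at its end, in the units of the state.
- arm.get_state(): the state, without advancing time (a new reading comes with each control period).
- grab_frame(name): name is "scene" or "top"; returns a dict with "img" (420x560x3 uint8, red, green, blue), "vfov" (degrees; the focal length in pixels is half the picture's height over the tangent of half this angle, whatever the lens; pixels are square), "cx", "cy" (the principal point, pixels), "dist_coeffs" ([k1, k2, p1, p2, k3] as OpenCV has them; the pictures are not rectified), "xyz" and "rotation" of the camera in the world. Camera axes: x right, y down, z forward; pixel columns grow to the right and rows downward; lengths in m; the calibration is good to about 2 mm. A picture is of the moment at which its call begins. There is no depth.
- arm.job_done(): hands the job in; it is judged then, once.
The state is a dict: "t": time; "q": joint angles; "qd": joint speeds; "joint_efforts": joint torques, N m; "eef_pos": TCP position; "ee_rot": TCP orientation; "force": force on the tool from outside, world axes, zero at the start; "moment": the same for the moment, N m; "width": finger opening in m; "gripper_force": force on a finger pad.
Only numpy, scipy, OpenCV 4.12 (cv2) and the standard library are available. Lean on these libraries where they do the work, as an engineer would, in place of code of your own. Each camera call takes 0.05 s, during which the arm holds its last target. There are 200 camera calls.

### The job

The lid of the wooden router-bit case is stiff and has no handle: take the thin pry bar from its wooden stand, ease its toe into the notch under the lid's edge without ramming it, and lever the lid up and right back past upright so that it stays open. Then put the bar back in its stand, upright and seated on its collar as it was, let go of it, and leave the other things on the bench where they are.

Things in the scene. Friction and masses are not known exactly. Their poses are not given: they have to be found in the camera images.
- tray: shallow rimmed wooden tray fixed to the bench, 214 (x) x 244 (y) mm, floor 6 mm thick, rim 22 mm high; origin at the centre of its underside, z up. In it, centred and square, stands the shut router-bit case, 190 (x) x 220 (y) x 72 mm high, firm on packing of UNKNOWN thickness: 0 to 12 mm, so its top is 78 to 90 mm above the bench. Its front faces the tray's -x
- notch_foot (a point): on the tray's floor, plumb below the middle of the lid's front edge (tray frame x -70, y 0, z 6 mm). Above it is the notch in the case's front rim: 52 mm wide (y), open to the front and above, x -95 to -70; its level floor, 15 mm below the case's top, runs on under the lid to x -50, with a 6 mm gap up to the shut lid. Beyond is a hollow
- lid (a joint): opening of the plywood lid, rad: 0 shut (flush in the rim, 1.5 mm gaps), 1.57 upright, stop at 1.95; starts at 0 to 0.02. 9 mm thick, 193 wide, 0.14 kg; reaches 152 mm from the hinge axis, which runs along y at tray x 82, level with the case's top and the lid's top face. Stiff hinge: stays where left; raising the front edge takes 2 to 3 N
- stand: wooden block fixed to the bench, 100 x 90 x 100 mm high; origin at the centre of its underside, z up. A pocket right through from its top, 41 mm in x (x -10 to 31) by 25 mm in y: the bar hangs in it, toe towards the stand's +x, its collar resting on the block's top, the bar's origin within a few mm of the block's axis
- bar: cranked pry bar, 0.18 kg; origin at the middle of its collar's underside, z up the handle, x towards the toe. Wood handle 24 (x) x 22 (y), z 6 to 106 mm; steel collar 34 x 44, z 0 to 6; shank 3 (x) x 16 (y), z 0 to -70; there it bends towards +x by 60 deg into a flat toe 28 long, 16 wide, 2.5 thick. The toe is level when the handle leans back 30 deg
- bar_tip (a point): middle of the end of the bar's toe (bar frame x 24.2, y 0, z -84 mm)
- glue: bystander: white glue bottle, 60 mm across, 170 mm high; origin at the centre of its underside
- offcut: bystander: flat beech offcut, 60 x 70 x 19 mm; origin at the centre of its underside
- tape: bystander: black tape measure, 68 x 36 x 62 mm high; origin at the centre of its underside

How it is judged:
By the outcome, as a careful person would: the job done as asked, in the order asked, and still so for the second after the job is handed in, with the robot touching nothing.
It also fails if it takes over 64 s, if anything falls off the work surface, if the arm or the gripper's body presses on something with over 40 N, if the wrist force passes 120 N, or if a joint passes its speed limit or range.

## Working session

There is one attempt and no reset: what is moved stays moved. The work goes in short steps, Python scripts to look and compute and a tool call to move; the robot and the scene stay as the last step left them, time stands still between calls to the robot, and variables do not carry over. Pictures are saved under pics/ and viewed, at most 10 in all, crops included, and the job is handed in when it is done.

Besides the shell and the picture viewer there is one more tool, called after "Emit:" in YAML: its name, and indented under it one key for each argument. jog_arm: Moves the arm, as the interface text tells. Its arguments: {"type":"object","properties":{"deltas":{"type":"array"},"grip":{"type":"number"},"squeeze":{"type":"number"}},"required":["deltas"]}

```bash
ls; mkdir -p pics; python3 - <<'E'
from station import arm, grab_frame
import cv2,numpy as np,pickle
for n in("scene","top"):
    f=grab_frame(n); cv2.imwrite(f"pics/{n}0.png",cv2.resize(f["img"][:,:,::-1],(800,600),interpolation=cv2.INTER_CUBIC))
    pickle.dump(f,open(f"{n}0.pkl","wb"))
    print({k:np.round(v,4).tolist() if k!="img" else 0 for k,v in f.items()})
print(arm.get_state())
E
```

```text
pics
{'img': 0, 'vfov': 48.791, 'cx': 279.3634, 'cy': 213.6631, 'dist_coeffs': [-0.0085, 0.0, 0.0, 0.0, 0.0], 'xyz': [1.4556, -0.0472, 0.8558], 'rotation': [-2.2999, 0.0023, 1.4319]}
{'img': 0, 'vfov': 54.934, 'cx': 293.1265, 'cy': 210.9249, 'dist_coeffs': [-0.0771, 0.0, 0.0, 0.0, 0.0], 'xyz': [0.4696, 0.0858, 1.0915], 'rotation': [-2.9936, 0.0102, -1.5451]}
{'t': 0.1, 'q': array([ 1.51008486e+00,  3.59335415e-01,  1.11367492e-02, -3.19282258e-04,
       -1.22409010e+00, -2.88112669e-01]), 'qd': array([-1.77212500e-04, -2.12277174e-03,  3.52657534e-03,  6.50415754e-04,
       -3.29503070e-04, -1.67843079e-05]), 'joint_efforts': array([-1.25158884e-03, -5.84165275e+01,  2.93747038e+01,  7.01547101e+00,
        1.00797607e-02, -5.36841083e-05]), 'eef_pos': array([0.2305742 , 0.63392572, 0.22569543]), 'ee_rot': array([ 3.14007643e+00, -1.36320871e-04, -3.48932749e-01]), 'force': array([1.10969984, 0.32492323, 1.05676667]), 'moment': array([-0.01720699, -0.03945581,  0.03260509]), 'gripper_force': 0.0, 'width': 0.08756812999520193}
```

View pics/scene0.png

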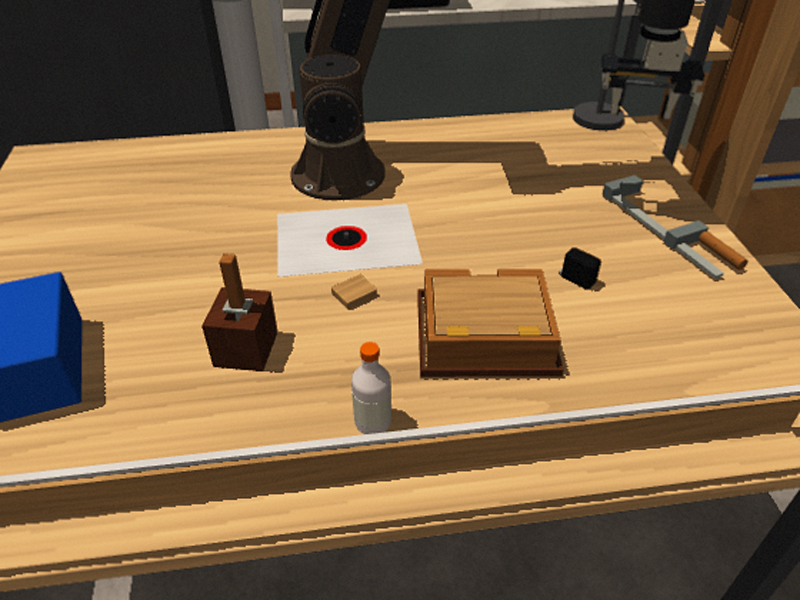

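View pics/top0.png

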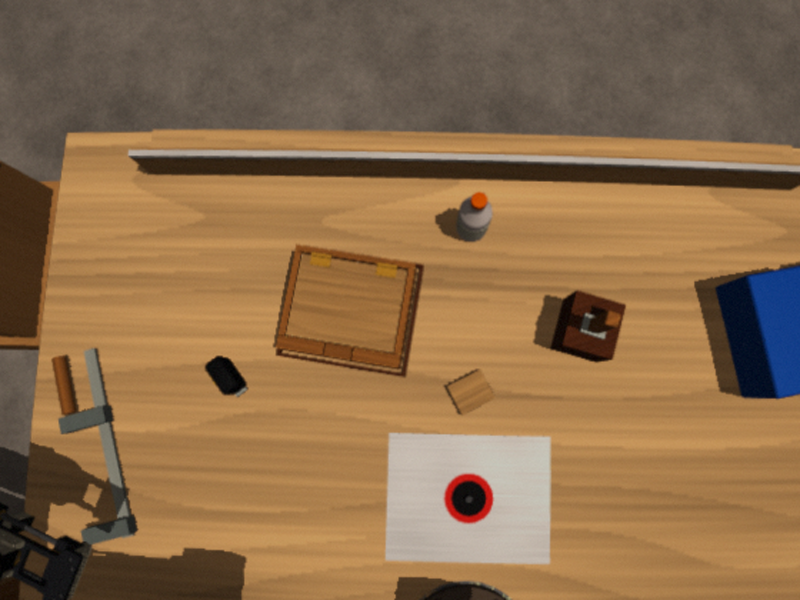

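The top view (800x600) shows the case at about (350,310), with its notch side facing the robot at about (338,352). The stand is at (590,325). The scene view shows the stand at (240,325) and the case at (490,320). I'll enlarge these areas.

```bash
cat > h.py <<'E'
import cv2,numpy as np,pickle
from scipy.spatial.transform import Rotation as R
def K(f):
    fl=f["img"].shape[0]/2/np.tan(np.radians(f["vfov"]/2)); return np.array([[fl,0,f["cx"]],[0,fl,f["cy"]],[0,0,1.]])
def Rc(f):
    r=np.array(f["rotation"]); return r if r.shape==(3,3) else R.from_euler("xyz",r).as_matrix()
def proj(f,P):
    r=Rc(f).T; t=-r@np.array(f["xyz"])
    return cv2.projectPoints(np.array(P,float).reshape(-1,3),cv2.Rodrigues(r)[0],t,K(f),np.array(f["dist_coeffs"],float))[0][:,0]
def tile(f,x,y,w=110,h=82,s=400/110):
    im=cv2.resize(f["img"][y:y+h,x:x+w,::-1],None,fx=s,fy=s,interpolation=cv2.INTER_CUBIC)
    for v in range((x//10+1)*10,x+w,10): cv2.line(im,(int((v-x+.5)*s),0),(int((v-x+.5)*s),5 if v%50 else 12),(0,255,255),1); cv2.putText(im,str(v),(int((v-x+.5)*s)-9,16),0,.3,(0,255,255),1)
    for v in range((y//10+1)*10,y+h,10): cv2.line(im,(0,int((v-y+.5)*s)),(5,int((v-y+.5)*s)),(0,255,255),1); cv2.putText(im,str(v),(7,int((v-y+.5)*s)+3),0,.3,(0,255,255),1)
    return im
E
python3 - <<'E'
from h import *
s=pickle.load(open("scene0.pkl","rb"));t=pickle.load(open("top0.pkl","rb"))
a=[tile(t,188,167,w=110,h=100,s=3.6),tile(t,375,190,w=110,h=66,s=3.6)]
b=[tile(s,288,180,w=110,h=90,s=3.6),tile(s,130,174,w=110,h=76+0,s=3.6)]
g=lambda l:np.vstack([cv2.copyMakeBorder(i,0,0,0,400-i.shape[1],0) for i in l])
A,B=g(a),g(b);h=max(len(A),len(B));p=lambda i:cv2.copyMakeBorder(i,0,h-len(i),0,0,0)
cv2.imwrite("pics/m1.png",np.hstack([p(A),p(B)])); print(h)
# check projection: base origin
print(proj(t,[[0,0,0]])*800/560,proj(s,[[0,0,0]])*800/560)
E
```

```text
598
[[465.7895659  649.14425032]] [[337.82168937 174.52672235]]
```

View pics/m1.png

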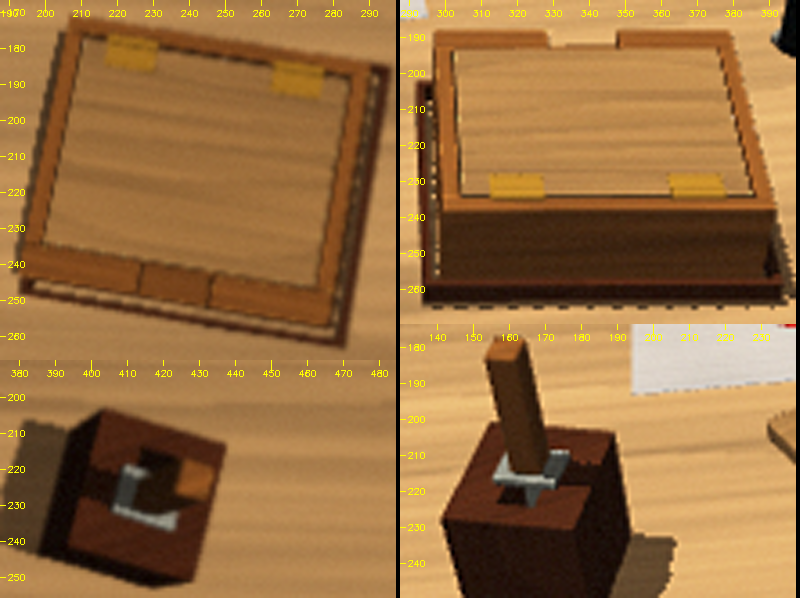

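The mosaic, in original pixels:
- **Case, top view:** its top corners are near (208,170), (291,186), (193,243) and (279,257), with the notch near (227,240) to (246,243).
- **Stand:** the top face is visible in both views. The toe side of the pocket faces the scene camera, which is +x.

Next I'll fit poses to these points.

```bash
cat > fit.py <<'E'
from h import *
from scipy.optimize import least_squares
s=pickle.load(open("scene0.pkl","rb"));t=pickle.load(open("top0.pkl","rb"))
def px(x0,y0,u): return np.array([x0,y0])+np.array(u,float)/3.6-.5
def W(x,y,yaw,P): P=np.array(P,float); return np.c_[P[:,:2]@R.from_euler("z",yaw).as_matrix()[:2,:2].T+[x,y],P[:,2]]
T=1.0
# case: (cam, model point with z None=top, tile px)
C=[(t,188,167,[(95,110,T,72,13),(95,-110,T,371,68),(-95,110,T,24,276),(-95,-110,T,330,326),(-95,26,T,137,290),(-95,-26,T,208,305),(-107,-122,22,344,347),(107,-122,22,389,66)]),
   (s,288,180,[(-95,-110,T,35,32),(-95,110,T,332,32),(95,-110,T,43,211),(95,110,T,376,209),(-95,-26,T,147,32),(-95,26,T,217,32),(107,122,22,385,283),(107,-122,22,24,288)])]
def rc(p):
    e=[]
    for f,x0,y0,L in C:
        L=np.array(L); z=np.where(L[:,2]==T,p[3]*1000,L[:,2])
        e.append(proj(f,W(p[0],p[1],p[2],np.c_[L[:,:2],z]/1000))-px(x0,y0,L[:,3:]))
    return np.vstack(e).ravel()
# stand
S=[(t,375,190,[(50,45,103,48),(50,-45,226,86),(-50,-45,195,219),(-50,45,68,182)]),
   (s,130,174,[(-50,-45,95,100),(-50,45,215,108),(50,45,178,205),(50,-45,43,194)])]
def rs(p):
    return np.vstack([proj(f,W(*p,np.c_[np.array(L)[:,:2],np.full(len(L),100)]/1000))-px(x0,y0,np.array(L)[:,2:]) for f,x0,y0,L in S]).ravel()
# handle top centre
def rb(p): return np.vstack([proj(t,[p])-px(375,190,[[197,118]]),proj(s,[p])-px(130,174,[[108,25]])]).ravel()
if __name__=="__main__":
    for r,p0 in((rc,[.6,.2,-.17,.084]),(rs,[.6,-.2,-.3]),(rb,[.6,-.2,.2])):
        o=least_squares(r,p0,loss="soft_l1"); print(np.round(o.x,4),"\n",np.round(r(o.x).reshape(-1,2),1).tolist())
E
python3 fit.py
```

```text
[ 0.6115  0.2285 -0.1367  0.0808] 
 [[-0.2, 0.2], [0.7, -1.9], [-1.3, -0.2], [-0.3, 0.2], [-0.1, 1.3], [0.5, 0.6], [0.6, 0.4], [1.1, -0.2], [-0.0, 0.0], [-0.3, -0.3], [0.2, 0.4], [0.5, 0.7], [0.2, -0.1], [0.2, -0.2], [-0.0, 0.7], [0.1, -0.3]]
[ 0.5849 -0.2052 -0.2618] 
 [[0.1, -0.3], [0.6, -0.8], [-0.2, 0.9], [-0.0, 0.9], [-0.5, -0.4], [0.8, 0.1], [-0.2, 0.6], [0.5, 0.5]]
[ 0.5831 -0.2043  0.2062] 
 [[-0.0, -0.0], [-0.0, -0.0]]
```

```bash
cat > go.py <<'E'
from h import *
from station import arm
def go(x,y,z,yawdeg=None,base=None):
    st=arm.get_state(); p=np.array(st["eef_pos"]) if base is None else np.array(base[:3]); r=R.from_euler("xyz",st["ee_rot"]).as_matrix()
    yaw=np.degrees(st["ee_rot"][2]); d=r.T@(np.array([x,y,z])-p)/.06
    print(np.round(d,4), "turn",round(0 if yawdeg is None else -(yawdeg-yaw)/5,3))
def stt():
    s=arm.get_state(); print(round(s["t"],2),np.round(s["eef_pos"],4),np.round(np.degrees(s["ee_rot"]),2),"F",np.round(s["force"],1),"M",np.round(s["moment"],2),"w",round(s["width"],4),round(s["gripper_force"],1))
E
python3 -c "
from go import *
stt();go(.4,.2,.24,-15);go(.5831,-.2045,.24,-15)"
```

```text
0.1 [0.2306 0.6339 0.2257] [ 1.7991e+02 -1.0000e-02 -1.9990e+01] F [1.1 0.3 1.1] M [-0.02 -0.04  0.03] w 0.0876 0.0
[ 5.1262  5.8312 -0.2289] turn -0.998
[10.299  11.1232 -0.2201] turn -0.998
```

Emit:
jog_arm:
  deltas:
    - [[0.7,0.75,-0.25,-0.2],[1.4,1.5,-0.25,-0.4],[2.05,2.25,-0.25,-0.6],[2.7,3.0,-0.25,-0.8],[3.4,3.7,-0.25,-1.0],[4.1,4.45,-0.25,-1.0],[4.8,5.2,-0.25,-1.0],[5.5,5.95,-0.25,-1.0]]
  grip: 80

```text
t: 1.1
eef_pos: [0.419, 0.1841, 0.2416]
ee_rot: [-3.141, -0.0, -0.261]
force: [1.2, 0.5, 0.4]
width: 0.0797
gripper_force: 0.0
```

```bash
python3 -c "
from go import *
stt();go(.5831,-.2045,.24,-15)"
```

```text
1.1 [0.419  0.1841 0.2416] [-1.7998e+02 -1.0000e-02 -1.4950e+01] F [1.2 0.5 0.4] M [ 0.06 -0.18  0.  ] w 0.0797 0.0
[4.313  5.5522 0.026 ] turn 0.01
```

Emit:
jog_arm:
  deltas:
    - [[0.6,0.78,0,0],[1.2,1.55,0,0],[1.8,2.3,0,0],[2.4,3.1,0,0],[3.0,3.9,0,0],[3.6,4.65,0,0],[4.2,5.4,0,0],[4.3,5.55,0,0]]

```text
t: 2.1
eef_pos: [0.5822, -0.2053, 0.24]
ee_rot: [3.141, 0.002, -0.265]
force: [-0.3, 1.5, -0.5]
width: 0.0798
gripper_force: 0.0
```

```bash
python3 -c "
from go import *
import cv2
from station import grab_frame
f=grab_frame('top');g=grab_frame('scene')
stt();go(.5831,-.2045,.147,-15)
pickle.dump(f,open('top1.pkl','wb'));pickle.dump(g,open('scene1.pkl','wb'))
cv2.imwrite('pics/m2.png',np.hstack([tile(f,350,160,140,140,2.8),tile(g,110,130,140,140,2.8)]))
"
```

```text
2.2 [ 0.5816 -0.2034  0.2404] [ 1.7999e+02  1.1000e-01 -1.5120e+01] F [-1.1  0.  -0.8] M [ 0.02  0.02 -0.  ] w 0.0802 0.0
[0.0318 0.0107 1.557 ] turn -0.023
```

View pics/m2.png

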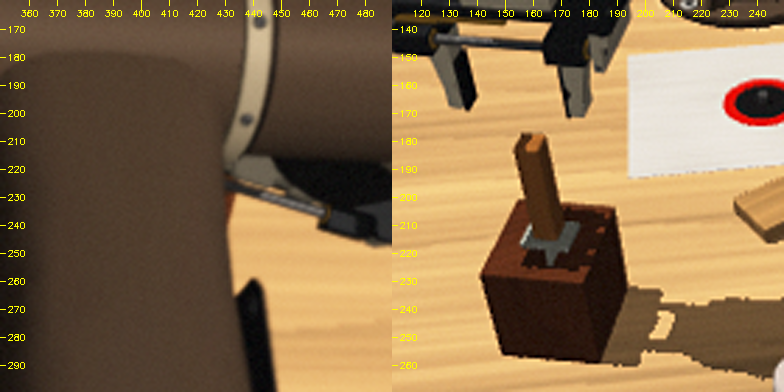

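The fingers straddle the handle top (scene pixels about 136, 174 and 158), so I'll descend and grip.

Emit:
jog_arm:
  deltas:
    - [[0.02,0.02,0.5,0],[0.02,0.02,1.0,0],[0.02,0.02,1.4,0],[0.02,0.02,1.57,0],[0.02,0.02,1.57,0]]

```text
t: 2.82
eef_pos: [0.5826, -0.2029, 0.1474]
ee_rot: [3.141, 0.001, -0.26]
force: [-0.7, -0.0, 0.0]
width: 0.08
gripper_force: 0.0
```

Emit:
jog_arm:
  deltas:
    - [[0,0,0,0],[0,0,0,0],[0,0,0,0],[0,0,0,0],[0,0,0,0],[0,0,0,0]]
  grip: 15
  squeeze: 55

```text
t: 3.58
eef_pos: [0.5828, -0.2039, 0.1473]
ee_rot: [3.142, 0.0, -0.262]
force: [-0.1, 0.2, -0.9]
width: 0.0253
gripper_force: 0.0
```

```bash
python3 -c "
from go import *
stt()"
```

```text
3.58 [ 0.5828 -0.2039  0.1473] [180.     0.   -14.99] F [-0.1  0.2 -0.9] M [-0.01  0.03 -0.01] w 0.0253 0.0
```

Emit:
jog_arm:
  deltas:
    - [[0,0,0,0],[0,0,0,0],[0,0,0,0],[0,0,0,0]]

```text
t: 4.08
eef_pos: [0.5827, -0.2038, 0.1472]
ee_rot: [-3.142, 0.0, -0.262]
force: [-0.3, -0.6, -1.8]
width: 0.0215
gripper_force: 55.0
```

Emit:
jog_arm:
  deltas:
    - [[0,0,-0.05,0],[0,0,-0.2,0],[0,0,-0.5,0],[0,0,-0.9,0],[0,0,-1.3,0],[0,0,-1.7,0],[0,0,-1.9,0],[0,0,-1.9,0]]

```text
t: 5.08
eef_pos: [0.5831, -0.2038, 0.2623]
ee_rot: [-3.141, -0.002, -0.262]
force: [-0.3, -0.7, -1.2]
width: 0.0221
gripper_force: 55.0
```

```bash
python3 -c "
from go import *
import cv2
from station import grab_frame
g=grab_frame('scene');stt()
pickle.dump(g,open('scene2.pkl','wb'))
cv2.imwrite('pics/m3.png',tile(g,100,80,130,130,4.5))
c,yaw=np.array([.6115,.2285]),-.1367
r=R.from_euler('z',yaw).as_matrix()[:2,:2]
# tcp when tip at tray x=-120 , z
for X in(-140,-85): q=c+r@np.array([X-24.2,0])/1000;print(X,q);go(*q,.0808-.015+.13+.04,np.degrees(yaw))
"
```

```text
5.12 [ 0.5826 -0.2036  0.2611] [-179.98    0.    -14.99] F [ 0.2  0.1 -2.5] M [ 0.01  0.02 -0.02] w 0.0218 55.0
-140 [0.44883181 0.2508763 ]
[-4.1139 -6.7404  0.4251] turn -1.432
-85 [0.50331872 0.24338119]
[-3.2044 -6.8546  0.4251] turn -1.432
```

View pics/m3.png

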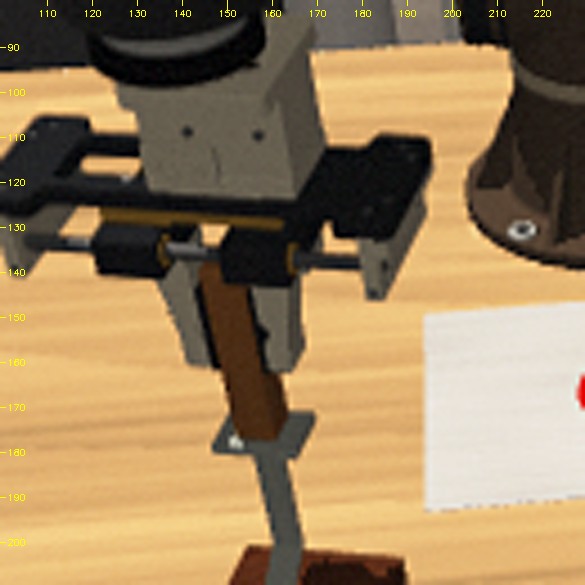

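The bar is held upright between the pads and hangs clear of the stand, with the toe end just leaving the top at about (163,203). Next I'll carry it to above the notch.

Emit:
jog_arm:
  deltas:
    - [[-0.25,-0.55,0,0],[-0.6,-1.3,0,-0.1],[-1.0,-2.1,0,-0.3],[-1.4,-2.95,0,-0.5],[-1.8,-3.85,0,-0.7],[-2.25,-4.75,0,-0.9],[-2.65,-5.65,0.1,-1.1],[-3.0,-6.4,0.25,-1.3]]

```text
t: 6.12
eef_pos: [0.5072, 0.2156, 0.2453]
ee_rot: [3.141, 0.001, -0.147]
force: [1.0, -0.0, -1.7]
width: 0.0215
gripper_force: 55.0
```

```bash
python3 -c "
from go import *
stt();go(.5033,.2434,.237,-7.83)"
```

```text
6.12 [0.5072 0.2156 0.2453] [ 1.7997e+02  4.0000e-02 -8.4100e+00] F [ 1.  -0.  -1.7] M [-0.01 -0.16 -0.07] w 0.0215 55.0
[-0.1319 -0.4488  0.1388] turn -0.116
```

Emit:
jog_arm:
  deltas:
    - [[-0.06,-0.25,0.05,-0.06],[-0.13,-0.44,0.12,-0.11],[-0.13,-0.44,0.13,-0.11],[-0.13,-0.44,0.13,-0.11]]

```text
t: 6.62
eef_pos: [0.5046, 0.2399, 0.2386]
ee_rot: [3.141, 0.0, -0.14]
force: [0.2, -1.1, -2.4]
width: 0.0216
gripper_force: 55.0
```

```bash
python3 -c "
from go import *
import cv2
from station import grab_frame
f=grab_frame('top');g=grab_frame('scene');stt()
p=arm.get_state()['eef_pos'];yaw=arm.get_state()['ee_rot'][2];d=np.array([np.cos(yaw),np.sin(yaw)])*.0242
tip=np.r_[p[:2]+d,p[2]-.131]
print(tip,proj(f,tip),proj(g,tip))
c=np.array([.6115,.2285]);r=R.from_euler('z',-.1367).as_matrix()[:2,:2]
P=[np.r_[c+r@np.array([x,y])/1000,.0808] for x in(-95,-70) for y in(-26,26)]
print(proj(f,P).round(1).tolist(),proj(g,P).round(1).tolist())
a=proj(f,tip)[0].astype(int);b=proj(g,tip)[0].astype(int)
def mk(fr,n,o,s):
    im=tile(fr,*o,80,100,5)
    return im
cv2.imwrite('pics/m4.png',np.hstack([mk(f,0,(a[0]-40,a[1]-50),5),mk(g,0,(b[0]-40,b[1]-60),5)]))
"
```

```text
6.72 [0.5047 0.24   0.2389] [-1.7998e+02 -2.0000e-02 -8.0100e+00] F [ 1.1 -0.5 -1. ] M [-0.04 -0.02  0.  ] w 0.0222 55.0
[0.52868105 0.23665708 0.10787242] [[236.05622351 244.93051489]] [[338.35570143 183.0158113 ]]
[[245.8, 251.8], [225.4, 248.4], [247.5, 241.9], [227.2, 238.6]] [[328.6, 188.3], [348.0, 188.2], [329.3, 194.2], [349.1, 194.2]]
```

View pics/m4.png

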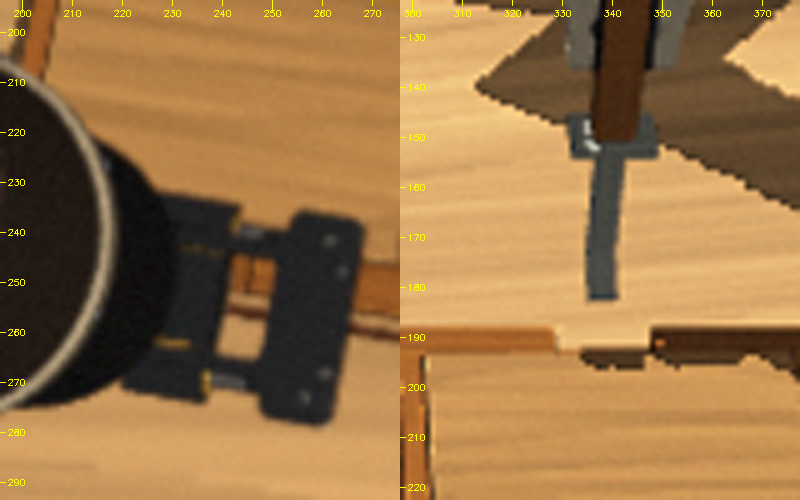

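The toe tip in the scene view is at (338,182), matching the prediction. It is centred over the notch, whose edges are at columns 328 and 348. I'll descend until I feel the notch floor.

Emit:
jog_arm:
  deltas:
    - [[0,-0.02,0.15,0],[0,-0.05,0.35,0],[0,-0.05,0.5,0],[0,-0.05,0.57,0],[0,-0.05,0.59,0],[0,-0.05,0.59,0]]

```text
t: 7.48
eef_pos: [0.5049, 0.244, 0.2033]
ee_rot: [-3.142, -0.0, -0.138]
force: [-0.8, -0.0, -2.8]
width: 0.0218
gripper_force: 55.0
```

Emit:
jog_arm:
  deltas:
    - [[0,0,0.015,0],[0,0,0.03,0],[0,0,0.03,0]]

```text
t: 7.85
eef_pos: [0.5048, 0.2439, 0.2014]
ee_rot: [-3.142, -0.0, -0.138]
force: [0.0, 0.3, -1.9]
width: 0.0217
gripper_force: 55.0
```

```bash
python3 -c "
from go import *
stt()"
```

```text
7.85 [0.5048 0.2439 0.2014] [-180.     -0.     -7.94] F [ 0.   0.3 -1.9] M [-0.03 -0.02  0.02] w 0.0217 55.0
```

Emit:
jog_arm:
  deltas:
    - [[0,0,0.015,0],[0,0,0.025,0],[0,0,0.025,0]]

```text
t: 8.22
eef_pos: [0.5048, 0.2439, 0.1998]
ee_rot: [3.142, 0.0, -0.138]
force: [0.1, -0.4, -2.5]
width: 0.022
gripper_force: 55.0
```

Emit:
jog_arm:
  deltas:
    - [[0,0,0.01,0],[0,0,0.02,0],[0,0,0.02,0]]

```text
t: 8.6
eef_pos: [0.5048, 0.2439, 0.1987]
ee_rot: [3.142, -0.0, -0.138]
force: [-0.0, -0.2, -0.9]
width: 0.0219
gripper_force: 55.0
```

Emit:
jog_arm:
  deltas:
    - [[0,0,0.01,0],[0,0,0.015,0],[0,0,0.015,0]]

```text
t: 8.98
eef_pos: [0.5049, 0.244, 0.1983]
ee_rot: [-3.141, -0.0, -0.138]
force: [-2.3, 0.2, 4.1]
width: 0.0218
gripper_force: 55.0
```

```bash
python3 -c "
from go import *
stt()"
```

```text
8.97 [0.5049 0.244  0.1983] [-1.7998e+02 -3.0000e-02 -7.9200e+00] F [-2.3  0.2  4.1] M [-0.28  0.82 -0.05] w 0.0218 55.0
```

Emit:
jog_arm:
  deltas:
    - [[0,0,-0.02,0],[0.05,0,-0.02,0],[0.1,0,-0.02,0],[0.15,0,-0.02,0],[0.19,0,-0.02,0],[0.21,0,-0.02,0],[0.21,0,-0.02,0]]

```text
t: 9.85
eef_pos: [0.5173, 0.2421, 0.1989]
ee_rot: [3.142, 0.0, -0.139]
force: [-0.3, 0.2, -1.1]
width: 0.0222
gripper_force: 55.0
```

Emit:
jog_arm:
  deltas:
    - [[0.015,0,0,0],[0.03,0,0,0],[0.045,0,0,0],[0.045,0,0,0]]

```text
t: 10.35
eef_pos: [0.52, 0.2418, 0.199]
ee_rot: [-3.142, -0.0, -0.139]
force: [-0.4, 0.0, -1.8]
width: 0.0218
gripper_force: 55.0
```

```bash
python3 -c "
from go import *
stt()"
```

```text
10.35 [0.52   0.2418 0.199 ] [-180.     -0.     -7.94] F [-0.4  0.  -1.8] M [0.05 0.01 0.03] w 0.0218 55.0
```

Emit:
jog_arm:
  deltas:
    - [[0.015,0,0,0],[0.03,0,0,0],[0.04,0,0,0],[0.04,0,0,0]]

```text
t: 10.85
eef_pos: [0.5224, 0.2414, 0.1989]
ee_rot: [3.142, 0.0, -0.139]
force: [0.1, 0.8, -1.9]
width: 0.0218
gripper_force: 55.0
```

Emit:
jog_arm:
  deltas:
    - [[0.015,0,0,0],[0.025,0,0,0],[0.035,0,0,0],[0.035,0,0,0]]

```text
t: 11.35
eef_pos: [0.5245, 0.2412, 0.199]
ee_rot: [-3.142, -0.0, -0.139]
force: [-0.0, -0.1, -1.9]
width: 0.0218
gripper_force: 55.0
```

Emit:
jog_arm:
  deltas:
    - [[0.02,0,-0.01,0],[0.02,0,-0.03,0],[0.02,0,-0.05,0],[0.02,0,-0.07,0],[0.02,0,-0.07,0]]

```text
t: 11.98
eef_pos: [0.5254, 0.2409, 0.2031]
ee_rot: [3.141, 0.0, -0.139]
force: [0.0, 0.7, -3.2]
width: 0.0219
gripper_force: 55.0
```

```bash
python3 -c "
from go import *
stt()
c,yaw,top=np.array([.6115,.2285]),-.1367,.0808
r=R.from_euler('z',yaw).as_matrix()[:2,:2]
s=arm.get_state();p=s['eef_pos'];print('bar axis tray',(r.T@(p[:2]-c)*1000).round(1))
"
```

```text
11.97 [0.5254 0.2409 0.2031] [ 1.7999e+02  2.0000e-02 -7.9400e+00] F [ 0.   0.7 -3.2] M [0.1  0.43 0.01] w 0.0219 55.0
bar axis tray [-87.    0.6]
```

```bash
cat > lev.py <<'E'
from go import *
c,yaw=np.array([.6115,.2285]),-.1367
r=R.from_euler('z',yaw).as_matrix()[:2,:2]
def tcp(th):
    a=np.radians(th)
    if th<30:
        d=7.5+(12-7.5)*min(1,th/20); U=np.array([82-152*np.cos(a)-9*np.sin(a)+d,152*np.sin(a)-9*np.cos(a)-d*np.tan(np.pi/6)])
    else:
        q=152-12/np.cos(np.pi/6); U=np.array([82-q*np.cos(a)-9*np.sin(a),q*np.sin(a)-9*np.cos(a)])
    return np.array([U[0]-24.8, 198.4+U[1]-1.1+13.9])
def cur():
    s=arm.get_state();p=s['eef_pos']; return np.r_[r.T@(p[:2]-c)*1000,p[2]*1000]
def rows(ths):
    b=cur();print("cur tray",b.round(1))
    for th in ths: t=tcp(th); print(th,[round((t[0]-b[0])/60,2),round(b[1]/60,3),round(-(t[1]-b[2])/60,2),0])
E
python3 -c "
from lev import *
rows([2,4,6,8,10,13,16,19,22,25,28,31,34,37])"
```

```text
cur tray [-87.    0.6 203.1]
2 [np.float64(-0.0), np.float64(0.01), np.float64(0.0), 0]
4 [np.float64(0.01), np.float64(0.01), np.float64(-0.08), 0]
6 [np.float64(0.02), np.float64(0.01), np.float64(-0.17), 0]
8 [np.float64(0.03), np.float64(0.01), np.float64(-0.25), 0]
10 [np.float64(0.05), np.float64(0.01), np.float64(-0.33), 0]
13 [np.float64(0.08), np.float64(0.01), np.float64(-0.46), 0]
16 [np.float64(0.11), np.float64(0.01), np.float64(-0.58), 0]
19 [np.float64(0.16), np.float64(0.01), np.float64(-0.71), 0]
22 [np.float64(0.2), np.float64(0.01), np.float64(-0.83), 0]
25 [np.float64(0.24), np.float64(0.01), np.float64(-0.95), 0]
28 [np.float64(0.3), np.float64(0.01), np.float64(-1.08), 0]
31 [np.float64(0.35), np.float64(0.01), np.float64(-1.19), 0]
34 [np.float64(0.41), np.float64(0.01), np.float64(-1.3), 0]
37 [np.float64(0.47), np.float64(0.01), np.float64(-1.4), 0]
```

Emit:
jog_arm:
  deltas:
    - [[0.01,0,-0.04,0],[0.01,0,-0.08,0],[0.02,0,-0.17,0],[0.03,0,-0.25,0],[0.05,0,-0.33,0],[0.08,0,-0.46,0],[0.11,0,-0.58,0],[0.11,0,-0.58,0]]

```text
t: 12.98
eef_pos: [0.5333, 0.2404, 0.2392]
ee_rot: [-3.14, -0.002, -0.138]
force: [-0.2, 0.1, -2.1]
width: 0.022
gripper_force: 55.0
```

```bash
python3 -c "
from lev import *
from station import grab_frame
g=grab_frame('scene');stt()
cv2.imwrite('pics/m5.png',tile(g,270,100,140,120,4.5))
rows([16,19,22,25,28,31,34,37,40,43])"
```

```text
13.03 [0.5332 0.2404 0.2389] [-1.7992e+02 -1.3000e-01 -7.9300e+00] F [-0.4  0.3 -1.7] M [-0.02  0.    0.03] w 0.0217 55.0
cur tray [-79.2   1.1 238.9]
16 [np.float64(-0.02), np.float64(0.018), np.float64(0.01), 0]
19 [np.float64(0.03), np.float64(0.018), np.float64(-0.11), 0]
22 [np.float64(0.07), np.float64(0.018), np.float64(-0.23), 0]
25 [np.float64(0.11), np.float64(0.018), np.float64(-0.36), 0]
28 [np.float64(0.17), np.float64(0.018), np.float64(-0.48), 0]
31 [np.float64(0.22), np.float64(0.018), np.float64(-0.6), 0]
34 [np.float64(0.28), np.float64(0.018), np.float64(-0.7), 0]
37 [np.float64(0.34), np.float64(0.018), np.float64(-0.8), 0]
40 [np.float64(0.41), np.float64(0.018), np.float64(-0.9), 0]
43 [np.float64(0.49), np.float64(0.018), np.float64(-1.0), 0]
```

View pics/m5.png

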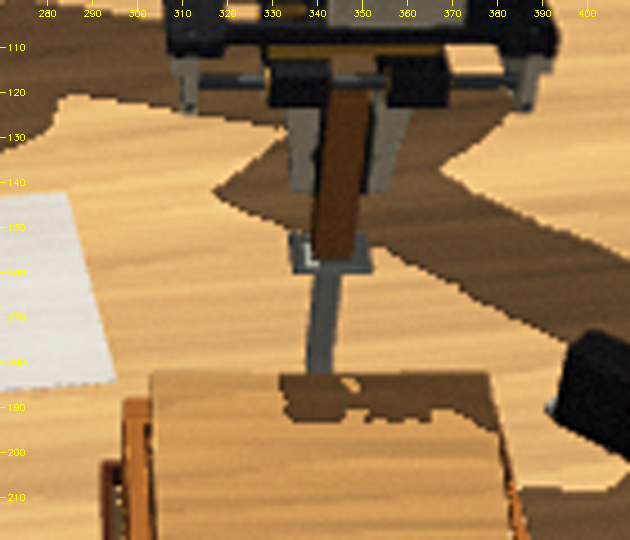

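The lid has come up. Its front edge is at row 182 (columns 304 to 378), and the toe disappears beneath it at column 340.

```bash
cat >> lev.py <<'E'
def edge(g,th,top=.0808):
    a=np.radians(th);X=82-152*np.cos(a);return proj(g,[np.r_[c+r@np.array([X,y])/1000,top+.152*np.sin(a)] for y in(-96.5,96.5)]).round(1).tolist()
E
python3 -c "
from lev import *
g=pickle.load(open('scene2.pkl','rb'))
for t in (12,14,16,18,20,30,60,90,100,106,110):print(t,edge(g,t))"
```

```text
12 [[303.0, 185.7], [377.7, 185.4]]
14 [[303.1, 184.4], [378.0, 184.2]]
16 [[303.2, 183.1], [378.4, 182.9]]
18 [[303.3, 182.0], [378.8, 181.7]]
20 [[303.4, 180.8], [379.2, 180.6]]
30 [[303.9, 175.9], [381.2, 175.7]]
60 [[305.7, 171.3], [388.7, 171.0]]
90 [[307.6, 184.6], [396.4, 184.4]]
100 [[308.1, 193.1], [398.5, 192.9]]
106 [[308.4, 199.1], [399.7, 198.8]]
110 [[308.6, 203.4], [400.4, 203.1]]
```

Emit:
jog_arm:
  deltas:
    - [[0.03,0.005,-0.11,0],[0.07,0.01,-0.23,0],[0.11,0.01,-0.36,0],[0.17,0.01,-0.48,0],[0.22,0.01,-0.6,0],[0.28,0.01,-0.7,0],[0.34,0.01,-0.8,0],[0.34,0.01,-0.8,0]]

```text
t: 14.02
eef_pos: [0.553, 0.2366, 0.2866]
ee_rot: [-3.141, -0.001, -0.139]
force: [-0.2, -0.9, -2.0]
width: 0.0217
gripper_force: 55.0
```

```bash
python3 -c "
from lev import *
stt()
rows([37,40,43,46,49,52,55,58,61,64,67])"
```

```text
14.03 [0.553  0.2366 0.2866] [-1.7998e+02 -7.0000e-02 -7.9500e+00] F [-0.2 -0.9 -2. ] M [-0.04 -0.05  0.03] w 0.0217 55.0
cur tray [-59.1   0.  286.6]
37 [np.float64(0.01), np.float64(0.001), np.float64(-0.01), 0]
40 [np.float64(0.08), np.float64(0.001), np.float64(-0.11), 0]
43 [np.float64(0.15), np.float64(0.001), np.float64(-0.2), 0]
46 [np.float64(0.23), np.float64(0.001), np.float64(-0.29), 0]
49 [np.float64(0.31), np.float64(0.001), np.float64(-0.38), 0]
52 [np.float64(0.4), np.float64(0.001), np.float64(-0.46), 0]
55 [np.float64(0.49), np.float64(0.001), np.float64(-0.54), 0]
58 [np.float64(0.59), np.float64(0.001), np.float64(-0.62), 0]
61 [np.float64(0.69), np.float64(0.001), np.float64(-0.68), 0]
64 [np.float64(0.79), np.float64(0.001), np.float64(-0.75), 0]
67 [np.float64(0.9), np.float64(0.001), np.float64(-0.8), 0]
```

Lid was at about 17.5°, as planned. I'll keep levering.

Emit:
jog_arm:
  deltas:
    - [[0.08,0,-0.11,0],[0.15,0,-0.2,0],[0.23,0,-0.29,0],[0.31,0,-0.38,0],[0.4,0,-0.46,0],[0.49,0,-0.54,0],[0.59,0,-0.62,0],[0.69,0,-0.68,0]]

```text
t: 15.02
eef_pos: [0.5938, 0.2309, 0.3271]
ee_rot: [-3.142, -0.0, -0.138]
force: [-2.6, 0.5, -1.5]
width: 0.0215
gripper_force: 55.0
```

```bash
python3 -c "
from lev import *
from station import grab_frame
g=grab_frame('scene');stt()
cv2.imwrite('pics/m6.png',tile(g,270,80,150,130,4.5))
rows([61,64,67,70,73,76,79,82,85,88])"
```

```text
15.07 [0.5945 0.2308 0.3274] [-1.80e+02 -5.00e-02 -7.94e+00] F [-0.6  0.1 -0.6] M [-0.06  0.59  0.01] w 0.0216 55.0
cur tray [-17.2  -0.  327.4]
61 [np.float64(-0.01), np.float64(-0.0), np.float64(-0.0), 0]
64 [np.float64(0.1), np.float64(-0.0), np.float64(-0.07), 0]
67 [np.float64(0.2), np.float64(-0.0), np.float64(-0.12), 0]
70 [np.float64(0.31), np.float64(-0.0), np.float64(-0.18), 0]
73 [np.float64(0.42), np.float64(-0.0), np.float64(-0.22), 0]
76 [np.float64(0.54), np.float64(-0.0), np.float64(-0.26), 0]
79 [np.float64(0.65), np.float64(-0.0), np.float64(-0.29), 0]
82 [np.float64(0.77), np.float64(-0.0), np.float64(-0.32), 0]
85 [np.float64(0.89), np.float64(-0.0), np.float64(-0.34), 0]
88 [np.float64(1.01), np.float64(-0.0), np.float64(-0.36), 0]
```

View pics/m6.png

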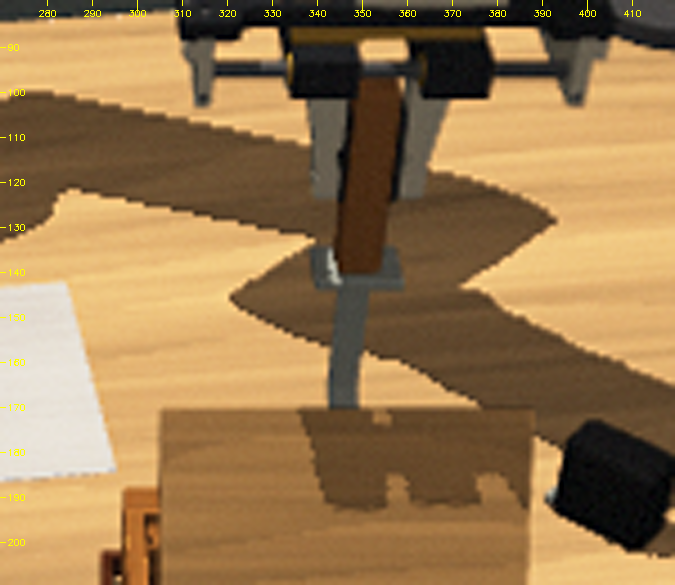

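The lid is near 60°: its edge is at row 170 and columns 306 to 388. The bar is still straight in the grip.

Emit:
jog_arm:
  deltas:
    - [[0.1,0,-0.07,0],[0.2,0,-0.12,0],[0.31,0,-0.18,0],[0.42,0,-0.22,0],[0.54,0,-0.26,0],[0.65,0,-0.29,0],[0.77,0,-0.32,0],[0.89,0,-0.34,0]]

```text
t: 16.08
eef_pos: [0.6467, 0.2235, 0.3474]
ee_rot: [-3.141, -0.0, -0.138]
force: [-1.9, 0.1, -1.3]
width: 0.0216
gripper_force: 55.0
```

```bash
python3 -c "
from lev import *
stt()
rows([85,88,91,94,97,100,103,106,108])"
```

```text
16.07 [0.6467 0.2235 0.3474] [-1.7999e+02 -1.0000e-02 -7.9300e+00] F [-1.9  0.1 -1.3] M [ 0.17  0.87 -0.01] w 0.0216 55.0
cur tray [ 3.560e+01 -1.000e-01  3.474e+02]
85 [np.float64(0.01), np.float64(-0.002), np.float64(-0.01), 0]
88 [np.float64(0.13), np.float64(-0.002), np.float64(-0.03), 0]
91 [np.float64(0.25), np.float64(-0.002), np.float64(-0.04), 0]
94 [np.float64(0.37), np.float64(-0.002), np.float64(-0.04), 0]
97 [np.float64(0.49), np.float64(-0.002), np.float64(-0.03), 0]
100 [np.float64(0.61), np.float64(-0.002), np.float64(-0.02), 0]
103 [np.float64(0.73), np.float64(-0.002), np.float64(-0.01), 0]
106 [np.float64(0.85), np.float64(-0.002), np.float64(0.02), 0]
108 [np.float64(0.93), np.float64(-0.002), np.float64(0.03), 0]
```

Emit:
jog_arm:
  deltas:
    - [[0.13,0,-0.03,0],[0.25,0,-0.04,0],[0.37,0,-0.04,0],[0.49,0,-0.03,0],[0.61,0,-0.02,0],[0.73,0,-0.01,0],[0.83,0,0.01,0],[0.85,0,0.02,0]]

```text
t: 17.08
eef_pos: [0.6971, 0.2164, 0.3456]
ee_rot: [3.141, 0.0, -0.139]
force: [-1.1, -1.0, -1.0]
width: 0.0217
gripper_force: 55.0
```

```bash
python3 -c "
from lev import *
from station import grab_frame
g=grab_frame('scene');stt();print(cur())
cv2.imwrite('pics/m7.png',tile(g,280,60,140,160,3.7))"
```

```text
17.12 [0.697  0.2164 0.3456] [ 1.7999e+02  1.0000e-02 -7.9500e+00] F [ 0.4  0.3 -1.7] M [0.02 0.19 0.  ] w 0.022 55.0
[ 8.63533939e+01 -2.91366626e-01  3.45608506e+02]
```

View pics/m7.png

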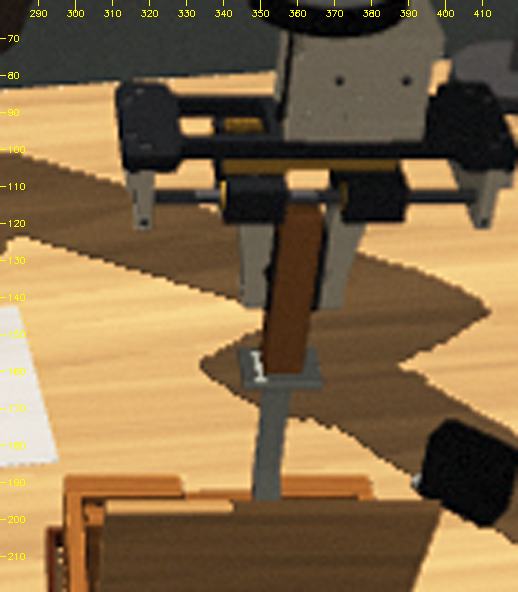

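The lid leans back at about 105° (edge rows 195–198, matching the prediction). I'll retreat and return to the stand.

Emit:
jog_arm:
  deltas:
    - [[-0.1,0,0,0],[-0.4,0,0,0],[-0.9,0,0,0],[-1.3,0.3,0,0.2],[-1.6,0.9,0,0.4],[-1.85,1.7,0,0.6],[-2.05,2.5,0,0.8],[-2.2,3.4,0,1.0]]

```text
t: 18.12
eef_pos: [0.5366, 0.0317, 0.3466]
ee_rot: [-3.141, -0.002, -0.225]
force: [0.2, 0.1, -0.6]
width: 0.0219
gripper_force: 55.0
```

```bash
python3 -c "
from lev import *
stt();go(.5828,-.2038,.275,-15)"
```

```text
18.12 [0.5366 0.0317 0.3466] [-1.7994e+02 -9.0000e-02 -1.2900e+01] F [ 0.2  0.1 -0.6] M [-0.11 -0.19  0.04] w 0.0219 55.0
[1.6251 3.6557 1.1923] turn 0.421
```

Emit:
jog_arm:
  deltas:
    - [[0.35,0.8,0,0.1],[0.7,1.6,0.2,0.25],[1.05,2.4,0.5,0.42],[1.35,3.05,0.8,0.42],[1.55,3.5,1.0,0.42],[1.62,3.65,1.18,0.42],[1.62,3.65,1.18,0.42],[1.62,3.65,1.18,0.42]]

```text
t: 19.12
eef_pos: [0.5836, -0.2017, 0.276]
ee_rot: [-3.141, -0.001, -0.262]
force: [-0.6, 0.9, -1.4]
width: 0.0216
gripper_force: 55.0
```

```bash
python3 -c "
from lev import *
stt();go(.5828,-.2038,.275,-15)"
```

```text
19.12 [ 0.5836 -0.2017  0.276 ] [-1.7999e+02 -7.0000e-02 -1.4990e+01] F [-0.6  0.9 -1.4] M [ 0.08 -0.02  0.01] w 0.0216 55.0
[-0.0043  0.0382  0.0171] turn 0.002
```

Emit:
jog_arm:
  deltas:
    - [[-0.01,0.02,0.1,0],[-0.01,0.035,0.25,0],[-0.01,0.035,0.25,0],[-0.01,0.035,0.25,0]]

```text
t: 19.62
eef_pos: [0.5824, -0.2043, 0.2602]
ee_rot: [3.141, 0.0, -0.262]
force: [0.1, -0.7, -1.5]
width: 0.0219
gripper_force: 55.0
```

```bash
python3 -c "
from lev import *
from station import grab_frame
g=grab_frame('scene');stt();go(.5828,-.2038,.1475,-15)
a=pickle.load(open('scene2.pkl','rb'))['img'];b=g['img']
def m(n,x,y,w,h):
    T=a[y:y+h,x:x+w];S=b[y-8:y+h+8,x-8:x+w+8]
    U=lambda i:cv2.resize(i,None,fx=4,fy=4,interpolation=cv2.INTER_CUBIC)
    q=cv2.matchTemplate(U(S),U(T),cv2.TM_CCOEFF_NORMED);_,v,_,l=cv2.minMaxLoc(q);print(n,np.array(l)/4-8,round(v,3))
m('gripper',125,95,45,40);m('fingers',138,142,30,20);m('collar',144,166,28,16);m('shank',152,180,20,20)"
```

```text
19.68 [ 0.5825 -0.2043  0.2603] [ 1.800e+02 -2.000e-02 -1.503e+01] F [ 0.4 -0.4 -0.7] M [-0.02  0.04 -0.04] w 0.0221 55.0
[ 0.002  -0.0099  1.8806] turn -0.005
gripper [0. 1.] 0.992
fingers [0.   0.75] 0.991
collar [0.   0.75] 0.994
shank [0.  0.5] 0.995
```

The bar hasn't moved in the grip, so I'll lower it.

Emit:
jog_arm:
  deltas:
    - [[0,-0.005,0.15,0],[0,-0.01,0.4,0],[0,-0.01,0.7,0],[0,-0.01,1.0,0],[0,-0.01,1.3,0],[0,-0.01,1.55,0],[0,-0.01,1.7,0],[0,-0.01,1.7,0]]

```text
t: 20.68
eef_pos: [0.5821, -0.2037, 0.1574]
ee_rot: [3.141, 0.001, -0.262]
force: [0.2, -0.6, -1.1]
width: 0.0216
gripper_force: 55.0
```

Emit:
jog_arm:
  deltas:
    - [[0,0,0.05,0],[0,0,0.1,0],[0,0,0.14,0],[0,0,0.165,0],[0,0,0.165,0]]

```text
t: 21.3
eef_pos: [0.5824, -0.2037, 0.1482]
ee_rot: [3.142, 0.0, -0.262]
force: [-0.3, -0.1, -1.9]
width: 0.0215
gripper_force: 55.0
```

```bash
python3 -c "
from lev import *
stt();go(.5828,-.2038,.1472,-15)"
```

```text
21.3 [ 0.5824 -0.2037  0.1482] [ 1.800e+02  1.000e-02 -1.504e+01] F [-0.3 -0.1 -1.9] M [-0.    0.04  0.  ] w 0.0215 55.0
[ 0.0059 -0.0007  0.0162] turn -0.007
```

Emit:
jog_arm:
  deltas:
    - [[0.005,0,0.01,0],[0.005,0,0.018,0],[0.005,0,0.018,0]]

```text
t: 21.68
eef_pos: [0.5828, -0.2039, 0.1472]
ee_rot: [3.142, -0.0, -0.262]
force: [-0.9, -0.7, -1.0]
width: 0.0221
gripper_force: 55.0
```

Emit:
jog_arm:
  deltas:
    - [[0,0,0.008,0],[0,0,0.008,0]]

```text
t: 21.92
eef_pos: [0.5828, -0.2039, 0.1471]
ee_rot: [3.142, -0.0, -0.262]
force: [-2.1, 1.5, 2.4]
width: 0.0217
gripper_force: 55.0
```

Seated (contact felt). Release.

Emit:
jog_arm:
  deltas:
    - [[0,0,0,0],[0,0,0,0],[0,0,0,0],[0,0,0,0],[0,0,0,0],[0,0,0,0],[0,0,0,0]]
  grip: 80

```text
t: 22.8
eef_pos: [0.5828, -0.2039, 0.1467]
ee_rot: [3.142, -0.0, -0.262]
force: [0.2, -0.6, -0.5]
width: 0.0797
gripper_force: 0.0
```

Emit:
jog_arm:
  deltas:
    - [[0,0,-0.1,0],[0,0,-0.5,0],[0,0,-1.0,0],[0,0,-1.6,0],[0,0,-2.2,0],[-0.3,0,-2.8,0],[-0.8,0,-3.2,0],[-1.2,0,-3.3,0]]

```text
t: 23.8
eef_pos: [0.513, -0.1852, 0.3473]
ee_rot: [-3.141, -0.004, -0.262]
force: [0.2, 0.6, 0.0]
width: 0.0802
gripper_force: 0.0
```

Emit:
jog_arm:
  deltas:
    - [[-0.4,0.3,0,0],[-0.8,0.6,0,0],[-0.8,0.6,0,0]]

```text
t: 24.18
eef_pos: [0.4562, -0.208, 0.3461]
ee_rot: [-3.141, -0.002, -0.263]
force: [1.3, 0.3, 0.1]
width: 0.0798
gripper_force: 0.0
```

```bash
python3 -c "
from lev import *
from station import grab_frame
g=grab_frame('scene');stt();arm.get_state()
cv2.imwrite('pics/m8.png',tile(g,120,120,310,190,2.5))
s=pickle.load(open('scene0.pkl','rb'))['img'];b=g['img']
U=lambda i:cv2.resize(i,None,fx=4,fy=4,interpolation=cv2.INTER_CUBIC)
x,y,w,h=145,175,45,45;q=cv2.matchTemplate(U(b[y-6:y+h+6,x-6:x+w+6]),U(s[y:y+h,x:x+w]),cv2.TM_CCOEFF_NORMED);print(cv2.minMaxLoc(q)[1],np.array(cv2.minMaxLoc(q)[3])/4-6)"
```

```text
24.23 [ 0.4571 -0.2077  0.3458] [-1.7998e+02 -1.1000e-01 -1.5080e+01] F [ 0.1  0.2 -0. ] M [-0.05 -0.02 -0.04] w 0.08 0.0
0.9907873272895813 [0.5 0. ]
```

View pics/m8.png

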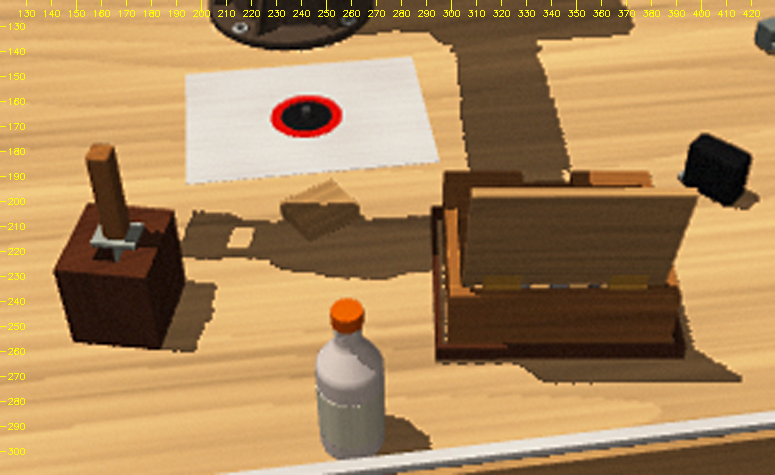

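The bar is upright and seated in its stand at about (160,215). The lid is open past upright (edge at row 195), and the bystanders are where they were.

```bash
python3 -c "
from station import arm
print(arm.job_done())"
```

```text
the job is handed in; nothing more can be done
None
```

The lid is open at about 105°, past upright; the bar is released and seated upright in its stand; the other things look unmoved; and I handed the job in at about 24 s of the 64 s allowed, with no verdict returned.

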